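Clip the rover wheel onto its axle

ROBOT

A 6-joint arm with a two-finger parallel gripper is mounted at the origin on the work surface. World frame = base frame: x ahead of the robot, y to its left, z up, the work surface at z = 0. Lengths are in m, angles in rad, forces in N, time in s.
With the tool pointing down it reaches from about 0.35 to 0.775 m from the base axis. Payload 5.5 kg.
Tool frame: the origin (TCP) lies midway between the tips of the shut fingers; the grasp point (between the pads) lies 19 mm behind it; z points along the fingers, y is the direction in which the jaws open and shut (so a half turn about z gives the same grasp; the last joint's range is limited). The gripper opens to 85 mm and grips with 20 to 120 N. Pads are 22 mm wide; open, the fingers measure 114 mm over their backs; the gripper's body (76 mm by 85 mm) begins 54 mm behind the grasp point. The pads swing forward as they close: fully open they stand 13 mm farther back than shut.
Start: joints at [-1.406, 0.313, 0.046, 1.304, 0, 1.431], TCP at [0.173, -0.549, 0.231] pointing down, gripper open.
Joint ranges: [-2.76, 2.76], [-0.86, 1.69], [-1.03, 1.26], [-2.2, 2.34], [-1.47, 1.5], [-3.14, 3.14]. Speed limits (rad/s): [2.57, 2.57, 3.14, 3.14, 3.14, 3.14].

INTERFACE

Orientations are given as a unit quaternion [w, x, y, z].
In Python, from workcell import env gives the robot as it stands.
- The arm moves only by the shell command python3 -m pendant 'ROWS' [FORCE]. ROWS is JSON, a list of rows, each a list of 3 entries, a list of its own where there are three numbers: the shift along the tool's x, y, z each as a share of 20 mm, from -1 to 1, then the turn about the tool's z as a share of 6 degrees, from -1 to 1, then the closure, from -1 (fully open) to 1 (shut). In form: [[[tx, ty, tz], turn, claw], ...]. A call has 1 to 12 rows; each row shifts and turns the commanded pose from where the row before left it, along the tool's axes as they then stand; what a row does not reach is not made up. A row lasts 1/8 s, in which the tool goes at most 62.5 mm and 10.7 degrees, less where a joint would pass 70% of its speed; a pose out of reach is approached as far as the arm can. A call with a number of a shift or a turn outside -1 to 1 is refused whole. A call with a gripper value outside its range is refused whole. The fingers move at their own pace and stop on an object; FORCE is the grip in N (left out, the last holds). Time passes only in rows, so rows that do not move let the fingers close. It gives the time, the measured TCP pose, the force and the opening at its end, in the units of the state.
- env.get_state(): the state, without advancing time (a new reading comes with each control period).
- env.read_camera(name): name is "scene" or "top"; returns a dict with "color" (400x640x3 uint8, blue, green, red), "mtx" (3x3 intrinsics, pixels), "view" (4x4, takes a point from world to camera coordinates). Camera axes: x right, y down, z forward; pixel columns grow to the right and rows downward; lengths in m; the calibration is good to about 2 mm. A picture is of the moment at which its call begins. There is no depth.
- env.hand_in(): hands the job in, once; it reports no verdict.
Trained networks look in the newest picture that a camera, given by its name, has taken for a name from the list of things; names that differ only in an ending like _2 or _b are one class to them, and where a whole thing is asked for, a point or a joint stands for the part that bears it (a point fixed in the world has none). Each returns a list of dicts, best first, with "p" (0 to 1); they miss things now and then, are a little off and sometimes report something else, mostly with a low value. They report only what shows in the picture. A call takes as long as a camera call. They do not tell look-alikes from the thing itself.
- env.boxes_of(camera, thing): "location" ([column, row] in pixels, amid what is visible of it).
- env.cut_out(camera, thing): "region" (400x640 bool, what is visible of it) and "location" ([column, row] in pixels, amid what is visible of it).
The state is a dict: "clock": time; "joint_pos": joint angles; "qvel": joint speeds; "tau": joint torques, N m; "tcp_pos": TCP position; "orientation": TCP orientation; "wrist_force": force on the tool from outside, world axes, zero at the start; "ft_torque": the same for the moment, N m; "finger_gap": finger opening in m.
Only numpy, scipy, OpenCV 4.12 (cv2) and the standard library are available. Lean on these libraries where they do the work, as an engineer would, in place of code of your own. Each camera call takes 0.05 s, during which the arm holds its last target.

TASK

The small blue rover lies on its side with one wheel facing up. Take the orange spring clip from the blue tray and press it sideways into the groove of the axle, just above the wheel's outer face, until it snaps fully home, then let go of it. Push firmly but don't force the clip or lean on the rover, and leave the breadboard, the mouse and the screwdriver where they are.

Things in the scene. Friction and masses are not known exactly. Their poses are not given: they have to be found in the camera images.
- clip: Loose orange plastic C-shaped spring clip, 25 to 45 g, lying flat in the blue tray, fin up. Origin: centre of its bore, on its underside; x points out of the open mouth (the way to push it), z up. 5 mm thick, from x = -45 to +16 mm, tail 24 mm wide. Home, its origin is within 1 mm of the axle's axis and the body stops hard on the shaft.
- clip_fin (a point): Middle of the clip's upright grip fin, 33 mm behind the clip's origin (-x) and 23 mm above its underside; same axes. The fin is 20 mm long in x, 12 mm thick in y, and stands from 5 to 41 mm above the underside. Hold it across its thickness.
- clip_throat (a point): Narrowest place between the clip's two spring jaws, 5.6 mm ahead (+x) of its origin: an 11 mm gap, flaring to 25 mm at x = +15 mm; jaws 30 mm wide over all. The 14 mm shaft spreads them: 8 to 13 N of push, from the clip's origin 11 mm short of the axis, most at 6 to 10 mm short; at about 5 mm short they snap round the shaft and the push drops away.
- rover: Blue toy rover on its side, fixed in a grey cradle 150 mm (x) by 120 mm (y), walls 30 mm high; origin at the centre of the cradle's underside on the desk. On top lies a black wheel, 68 mm in diameter, flat outer face up (yellow centre). Wheel and axle together stand at a new height each time, 0 to 10 mm above the lowest; they slide down only if pressed with 40 N.
- axle (a point): Point on the upright steel axle's axis, 78 mm above the desk: the wheel's outer face is 0 to 10 mm above it; no reading tells, find it by touch or by eye. From that face up: the groove (shaft 14 mm thick, 7.5 mm high, the face is its floor), then an end disc 20 mm wide, 8 mm high. The clip may enter from any side.
- tray: Blue tray fixed to the desk, 130 mm (x) by 110 mm (y), rim 11 mm high, floor 4 mm thick, holding the clip; origin at the centre of its underside.
- breadboard: Loose yellow breadboard, 55 x 83 x 10 mm, origin at the centre of its underside. Leave it alone.
- mouse: Loose black computer mouse, 100 x 58 x 32 mm, origin at the centre of its underside. Leave it alone.
- screwdriver: Loose red-handled screwdriver, 150 mm long along its x, handle 26 mm thick, origin at its middle, on its underside. Leave it alone.
Things that resemble listed ones, but are neither listed nor needed, are in the scene too. What is meant by the clip is not green, turquoise or white, and is the larger of those in its own colour.

How it is judged:
By the outcome, as a careful person would: the job done as asked, in the order asked, and still so for the second after the job is handed in, with the robot touching nothing.
It also fails if it takes over 61 s, if anything falls off the work surface, if the arm or the gripper's body presses on something with over 40 N, if the wrist force passes 120 N, or if a joint passes its speed limit or range.

## Working session

There is one attempt and no reset: what is moved stays moved. The work goes in short steps, Python scripts to look and compute and a shell command to move; the robot and the scene stay as the last step left them, time stands still between calls to the robot, and variables do not carry over. Pictures are saved under pics/ and viewed, and the job is handed in when it is done.

```bash
mkdir -p pics; ls
cat > h.py <<'E'
import numpy as np,cv2
from workcell import env
def pix(cam,p):
    q=cam["view"]@np.r_[p,1]; u=cam["mtx"]@q[:3]; return u[:2]/u[2]
def ray(cam,uv):
    V=cam["view"];R=V[:3,:3];t=V[:3,3]
    return -R.T@t, R.T@np.linalg.solve(cam["mtx"],np.r_[uv,1])
def onz(cam,uv,z):
    c,d=ray(cam,uv); return c+d*(z-c[2])/d[2]
def tri(c1,u1,c2,u2):
    a,d=ray(c1,u1);b,e=ray(c2,u2)
    s=np.linalg.lstsq(np.c_[d,-e],b-a,rcond=None)[0]
    p,q=a+s[0]*d,b+s[1]*e
    return (p+q)/2,np.linalg.norm(p-q)
E
python3 - <<'E'
from h import *
np.set_printoptions(precision=4,suppress=True)
for n in("scene","top"):
    c=env.read_camera(n);cv2.imwrite(f"pics/{n}0.png",c["color"])
    print(n,c["mtx"].tolist(),-c["view"][:3,:3].T@c["view"][:3,3])
    for t in("clip","clip_fin","rover","axle","tray","mouse","breadboard","screwdriver"):
        print(t,[(np.round(d["location"]).tolist(),round(d["p"],2)) for d in env.boxes_of(n,t)[:5]])
print(env.get_state())
E
```

```text
pics
scene [[439.6262371763659, 0.0, 318.5619593170278], [0.0, 439.6262371763659, 198.0794464008759], [0.0, 0.0, 1.0]] [ 1.199  -0.1595  0.595 ]
clip [([165.0, 260.0], 0.83), ([222.0, 178.0], 0.8), ([229.0, 218.0], 0.77), ([300.0, 225.0], 0.5), ([173.0, 236.0], 0.44)]
clip_fin [([228.0, 218.0], 0.87), ([302.0, 225.0], 0.69), ([171.0, 232.0], 0.64), ([162.0, 259.0], 0.56)]
rover [([448.0, 195.0], 0.94), ([250.0, 321.0], 0.75)]
axle [([446.0, 194.0], 0.76)]
tray [([238.0, 225.0], 0.92), ([445.0, 193.0], 0.73)]
mouse [([250.0, 319.0], 0.96)]
breadboard [([365.0, 292.0], 0.92), ([443.0, 196.0], 0.74)]
screwdriver [([335.0, 194.0], 0.68)]
top [[488.2430416359172, 0.0, 318.03266883246033], [0.0, 488.2430416359172, 196.92345067023015], [0.0, 0.0, 1.0]] [ 0.4191 -0.0548  1.2087]
clip [([443.0, 189.0], 0.7), ([335.0, 204.0], 0.58), ([392.0, 223.0], 0.47), ([438.0, 214.0], 0.45), ([398.0, 288.0], 0.44)]
clip_fin [([398.0, 286.0], 0.67), ([387.0, 224.0], 0.57), ([441.0, 183.0], 0.55)]
rover [([212.0, 210.0], 0.63)]
axle [([212.0, 212.0], 0.82)]
tray []
mouse [([384.0, 116.0], 0.95), ([391.0, 223.0], 0.52)]
breadboard [([303.0, 127.0], 0.71)]
screwdriver [([298.0, 234.0], 0.76)]
{'clock': 0.9, 'joint_pos': array([-1.4056,  0.3132,  0.0461,  1.3036,  0.    ,  1.4312]), 'qvel': array([-0.0001,  0.0006, -0.0004,  0.0014,  0.0008,  0.0005]), 'tau': array([  0.0008, -48.0446,  29.8816,  -0.0001,  -0.0002,   0.    ]), 'tcp_pos': array([ 0.1726, -0.5485,  0.2314]), 'orientation': array([0.0001, 0.9884, 0.1518, 0.    ]), 'wrist_force': array([0.5861, 0.1872, 0.2681]), 'ft_torque': array([ 0.0091, -0.0048,  0.0189]), 'finger_gap': 0.0856136409357872}
```

View pics/scene0.png

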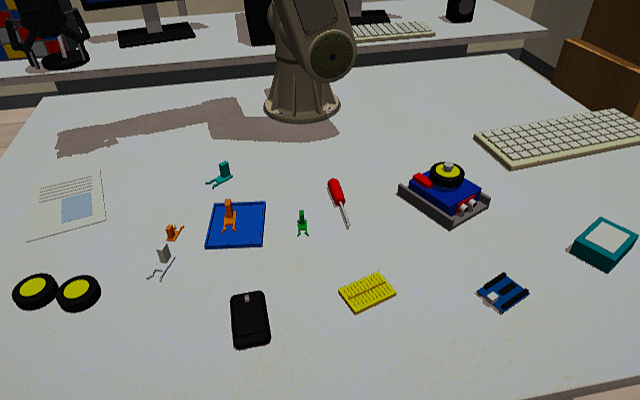

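View pics/top0.png

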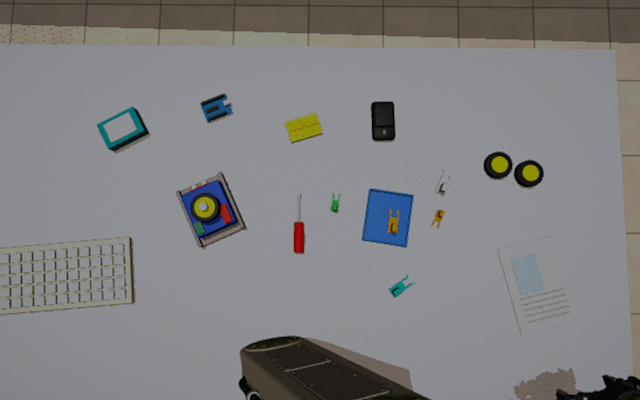

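The scene shows the tray with the target orange clip at scene (228,218) and top (393,222), fin toward the robot and mouth toward +x. The rover's axle is at scene (447,167) and top (205,208). Next I'll zoom in and measure.

Run:
```python
from h import *
np.set_printoptions(precision=4,suppress=True)
S=env.read_camera("scene");T=env.read_camera("top")
a=cv2.resize(S["color"][185:255,195:275],None,fx=5,fy=5,interpolation=2)[:350,:400]
b=cv2.resize(T["color"][180:250,355:435],None,fx=5,fy=5,interpolation=2)
c=cv2.resize(S["color"][145:235,390:500],None,fx=3.636,fy=3.636,interpolation=2)[:240]
d=cv2.resize(T["color"][165:255,165:255],None,fx=4.44,fy=4.44,interpolation=2)
def fit(x,h):
    o=np.zeros((h,400,3),np.uint8); x=x[:h,:400]; o[:x.shape[0],:x.shape[1]]=x; return o
cv2.imwrite("pics/z1.png",np.vstack([np.hstack([fit(a,300),fit(b,300)]),np.hstack([fit(c,300),fit(d,300)])]))
# orange mask
for n,I,(r0,r1,c0,c1) in(("S",S,(185,255,195,275)),("T",T,(180,250,360,420))):
    h=cv2.cvtColor(I["color"],cv2.COLOR_BGR2HSV); m=np.zeros(h.shape[:2],bool)
    m[r0:r1,c0:c1]=((h[...,0]>5)&(h[...,0]<25)&(h[...,1]>120))[r0:r1,c0:c1]
    v,u=np.nonzero(m);print(n,len(u),u.min(),u.max(),v.min(),v.max(),u.mean(),v.mean())
    for r in range(v.min(),v.max()+1): print(r,u[v==r].tolist() if len(u[v==r])<14 else (u[v==r].min(),u[v==r].max()))
    # yellow hub
```

```text
S 266 222 235 199 232 228.83834586466165 215.21804511278197
199 [225, 226, 227, 228, 229, 230]
200 [225, 226, 227, 228, 229, 230]
201 [225, 226, 227, 228, 229, 230]
202 [225, 226, 227, 228, 229, 230]
203 [225, 226, 227, 228, 229, 230]
204 [225, 226, 227, 228, 229, 230, 231]
205 [224, 225, 226, 227, 228, 229, 230, 231]
206 [225, 226, 227, 228, 229, 230, 231]
207 [225, 226, 227, 228, 229, 230, 231]
208 [225, 226, 227, 228, 229, 230, 231]
209 [226, 227, 228, 229, 230, 231, 232]
210 [226, 227, 228, 229, 230, 231]
211 [226, 227, 228, 229, 230, 231]
212 [226, 227, 228, 229, 230, 231, 232, 233, 234, 235]
213 [225, 226, 227, 228, 229, 230, 231, 233, 234, 235]
214 [225, 226, 227, 228, 229, 230, 231, 232, 233, 234, 235]
215 [225, 226, 227, 228, 229, 230, 231, 232, 233, 234, 235]
216 [224, 225, 226, 227, 228, 229, 230, 231, 232, 233, 234, 235]
217 [224, 225, 226, 227, 228, 229, 230, 231, 232, 233, 234, 235]
218 [224, 225, 226, 227, 228, 229, 230, 231, 232, 233, 234, 235]
219 [224, 225, 226, 227, 228, 229, 230, 231, 232, 233, 234, 235]
220 [224, 225, 226, 227, 228, 229, 230, 231, 232, 233, 234, 
[... 716 characters left out ...]
[389, 390, 391, 392, 393, 394, 395, 396, 397]
220 [389, 390, 391, 392, 393, 394, 395, 396, 397]
221 [389, 390, 391, 392, 393, 394, 395, 396, 397]
222 [389, 390, 391, 392, 393, 394, 395, 396, 397]
223 [389, 390, 391, 392, 393, 394, 395, 396, 397]
224 [389, 390, 391, 392, 393, 394, 395, 396, 397]
225 [388, 389, 390, 391, 392, 393, 394, 395, 396, 397]
226 [388, 389, 390, 391, 392, 393, 394, 395, 396, 397]
227 [388, 389, 390, 391, 392, 393, 394, 395, 396]
228 [388, 389, 390, 391, 392, 393, 394, 395, 396]
229 [388, 389, 390, 391, 392, 393, 394, 395, 396]
230 [388, 389, 390, 391, 392, 393, 394, 395, 396]
231 [388, 389, 390, 391, 392, 393, 394, 395, 396]
232 [389, 390, 391, 392, 393, 394, 395, 396]
```

View pics/z1.png

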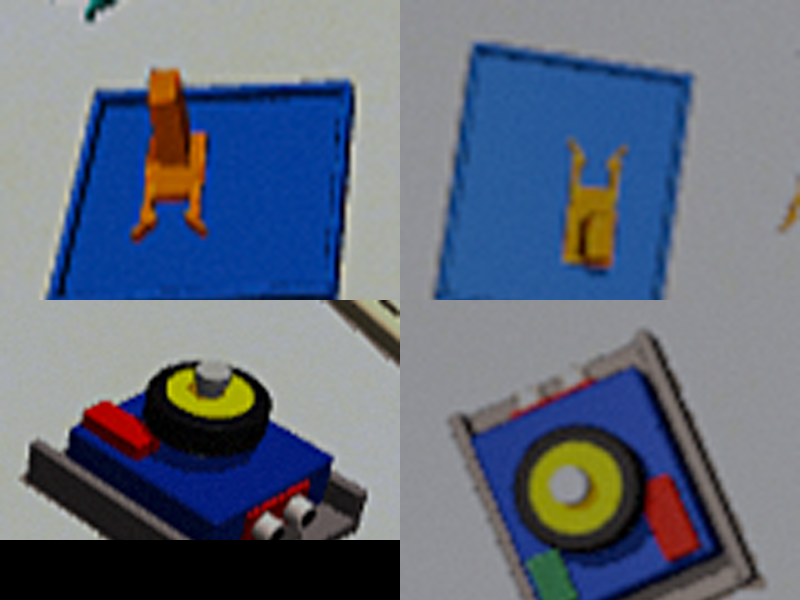

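```bash
cat > fit.py <<'E'
from h import *
from scipy.optimize import minimize
SS=4
def poly(cam,P,img,val,off):
    q=np.array([pix(cam,p) for p in P]); q=cv2.convexHull(((q-off)*SS*16+ (SS/2-.5)*16).astype(np.int32))
    cv2.fillConvexPoly(img,q,val,lineType=8,shift=4)
def box(x0,x1,y0,y1,z0,z1): return np.array([[x,y,z] for x in(x0,x1) for y in(y0,y1) for z in(z0,z1)])
def prisms():
    L=[box(-45,-6,-12,12,0,5),box(-43,-23,-6,6,5,41)]
    for s in(1,-1):
        L.append(np.array([[x,s*y,z] for z in(0,5) for x,y in((-7,7),(-7,11),(6,5.5),(6,9.5))]))
        L.append(np.array([[x,s*y,z] for z in(0,5) for x,y in((5,5.5),(5,9.5),(16,12.5),(16,15))]))
    return L
def tr(P,x,y,a,z):
    c,s=np.cos(a),np.sin(a);P=P/1000
    return np.c_[x+c*P[:,0]-s*P[:,1],y+s*P[:,0]+c*P[:,1],z+P[:,2]]
def rclip(cam,v,z,win):
    r0,r1,c0,c1=win;im=np.zeros(((r1-r0)*SS,(c1-c0)*SS),np.uint8)
    for P in prisms(): poly(cam,tr(P,v[0],v[1],v[2],z),im,255,np.array([c0,r0]))
    return cv2.resize(im,(c1-c0,r1-r0),interpolation=cv2.INTER_AREA)/255.
def omask(I,win):
    r0,r1,c0,c1=win;h=cv2.cvtColor(I["color"][r0:r1,c0:c1],cv2.COLOR_BGR2HSV)
    return ((h[...,0]>4)&(h[...,0]<26)&(h[...,1]>110)).astype(float)
E
python3 - <<'E'
from fit import *
np.set_printoptions(precision=4,suppress=True)
S=env.read_camera("scene");T=env.read_camera("top")
W=[(S,(190,245,200,260)),(T,(195,245,365,420))]
M=[omask(*w) for w in W]
def solve(idx):
    f=lambda v:sum(((rclip(W[i][0],v*[.01,.01,.1],.004,W[i][1])-M[i])**2).sum() for i in idx)
    best=None
    for a in(-.2,-.1,0,.1,.2):
        r=minimize(f,np.r_[p0[:2]*100,a*10],method="Nelder-Mead",options=dict(initial_simplex=np.r_[p0[:2]*100,a*10]+np.array([[0,0,0],[1,0,0],[0,1,0],[0,0,1.]]),xatol=1e-3,fatol=1e-3))
        if best is None or r.fun<best.fun: best=r
    return best.x*[.01,.01,.1],best.fun
p0=onz(T,[393,219],.006);print("p0",p0)
for idx in([0,1],[0],[1]): print(idx,*solve(idx))
# axle
S_,T_=S["color"],T["color"]
WA=[(S,(150,200,415,480)),(T,(175,240,175,240))]
def cls(I,win):
    r0,r1,c0,c1=win;c=I["color"][r0:r1,c0:c1];h=cv2.cvtColor(c,cv2.COLOR_BGR2HSV)
    k=np.full(h.shape[:2],3)
    k[(h[...,0]>20)&(h[...,0]<35)&(h[...,1]>120)&(h[...,2]>70)]=2
    g=(h[...,1]<60); k[g&(h[...,2]>85)]=1
    k[(h[...,2]<55)]=0
    return k
K=[cls(*w) for w in WA]
print("classes",[np.bincount(k.ravel()) for k in K])
cv2.imwrite("pics/cls.png",np.hstack([cv2.resize((k*80).astype(np.uint8),(390,300),interpolation=0) for k in K]))
th=np.linspace(0,2*np.pi,40,endpoint=False)
def circ(x,y,z,r): return np.c_[x+r*np.cos(th),y+r*np.sin(th),0*th+z]
def rend(cam,v,win):
    x,y,zf,rh=v;r0,r1,c0,c1=win;off=np.array([c0,r0])
    im=np.full(((r1-r0)*SS,(c1-c0)*SS),3,np.uint8)
    poly(cam,circ(x,y,zf,.034),im,0,off)
    poly(cam,circ(x,y,zf,rh),im,2,off)
    poly(cam,np.r_[circ(x,y,zf,.007),circ(x,y,zf+.0075,.007)],im,1,off)
    poly(cam,np.r_[circ(x,y,zf+.0075,.01),circ(x,y,zf+.0155,.01)],im,1,off)
    return im
def f2(v,idx):
    v=v*[.01,.01,.01,.01];e=0
    for i in idx:
        im=rend(WA[i][0],v,WA[i][1])
        for c in(1,2):
            m=cv2.resize((im==c).astype(np.float32),K[i].shape[::-1],interpolation=cv2.INTER_AREA)
            e+=((m-(K[i]==c))**2).sum()
    return e
d0,e0=tri(S,[447,168],T,[204,207]);print("tri",d0,e0)
for idx in([0,1],):
  for h in(.079,.083,.087):
    v0=np.array([d0[0]*100,d0[1]*100,h*100,2.2])
    r=minimize(f2,v0,args=(idx,),method="Nelder-Mead",options=dict(initial_simplex=v0+np.vstack([np.zeros(4),np.diag([.5,.5,.5,.3])]),xatol=1e-3,fatol=1e-3,maxiter=600));print(idx,r.x/100,r.fun)
E
```

```text
p0 [ 0.5033 -0.2275  0.006 ]
[0, 1] [ 0.5133 -0.227  -0.098 ] 92.68378316032295
[0] [ 0.5135 -0.2258 -0.0751] 36.30923490965013
[1] [ 0.5138 -0.2292 -0.1135] 32.71615532487505
classes [array([ 687, 1402,  201,  960]), array([ 483, 1943,  291, 1508])]
tri [0.5209 0.2217 0.0866] 0.0026176139602181307
[0, 1] [0.5216 0.2221 0.0833 0.0246] 3339.80078125
[0, 1] [0.5216 0.2222 0.0833 0.0246] 3339.0859375
[0, 1] [0.5215 0.2224 0.0833 0.0248] 3339.14453125
```

View pics/cls.png

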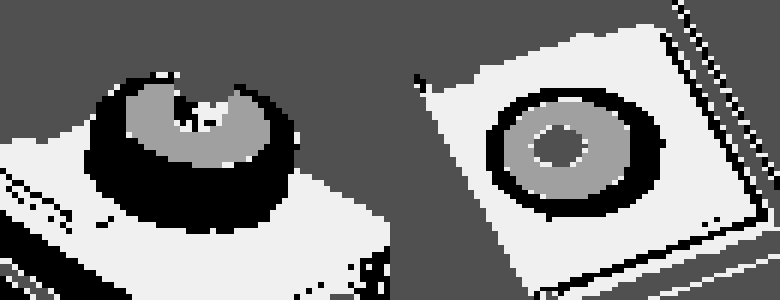

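```bash
python3 -m pendant '[[[0,0,-0.5],1,-1],[[0,0,-0.5],1,-1],[[0,0,-0.5],1,-1],[[0,0,-0.5],0.85,-1]]'; python3 -m pendant '[[[0.7,-0.9,0],0,-1],[[0.7,-0.9,0],0,-1],[[0.7,-0.9,0],0,-1],[[0.7,-0.9,0],0,-1],[[0.7,-0.9,0],0,-1],[[0.7,-0.9,0],0,-1],[[0.7,-0.9,0],0,-1],[[0.7,-0.9,0],0,-1],[[0.7,-0.9,0],0,-1],[[0.7,-0.9,0],0,-1],[[0.7,-0.9,0],0,-1],[[0.7,-0.9,0],0,-1]]'
cat >> h.py <<'E'
def R():
    from scipy.spatial.transform import Rotation
    q=env.get_state()["orientation"];return Rotation.from_quat([q[1],q[2],q[3],q[0]]).as_matrix()
def go(target,yaw=None):
    s=env.get_state();M=R();d=M.T@(np.array(target)-s["tcp_pos"])
    y=np.arctan2(M[1,0],M[0,0])
    print("pos",s["tcp_pos"].round(4),"yaw",round(y,4),"shares",(d/.02).round(3),"turn",None if yaw is None else round((y-yaw)/np.radians(6),3),"F",s["wrist_force"].round(2),"gap",round(s["finger_gap"],4),"t",s["clock"])
E
python3 -c "
from h import *
go([.4805,-.2238,.1],-.098)"
```

```text
clock: 1.6
tcp_pos: [0.1726, -0.5486, 0.2717]
orientation: [0.0, 0.999, -0.051, 0.0]
wrist_force: [1.0, 0.0, -0.1]
finger_gap: 0.0851
clock: 3.1
tcp_pos: [0.3619, -0.3483, 0.2713]
orientation: [0.0, 0.999, -0.049, 0.0]
wrist_force: [0.3, 0.3, 0.5]
finger_gap: 0.0851
pos [ 0.3619 -0.3483  0.2713] yaw -0.0973 shares [ 5.297 -6.775  8.564] turn 0.007 F [0.31 0.34 0.51] gap 0.0851 t 3.1
```

```bash
python3 -m pendant '[[[0.6,-0.75,0.85],0,-1],[[0.6,-0.75,0.85],0,-1],[[0.6,-0.75,0.85],0,-1],[[0.6,-0.75,0.85],0,-1],[[0.6,-0.75,0.85],0,-1],[[0.6,-0.75,0.85],0,-1],[[0.6,-0.75,0.85],0,-1],[[0.6,-0.75,0.85],0,-1],[[0.5,-0.75,0.85],0,-1],[[0,0,0.9],0,-1],[[0,0,0],0,-1],[[0,0,0],0,-1]]'
python3 - <<'E'
from fit import *
go([.4805,-.2238,.012],-.098)
T=env.read_camera("top");S=env.read_camera("scene")
a=cv2.resize(S["color"][150:250,170:290],(480,400));b=cv2.resize(T["color"][160:260,340:420],(320,400))
cv2.imwrite("pics/a1.png",np.hstack([a,b]))
E
```

```text
clock: 4.6
tcp_pos: [0.48, -0.2262, 0.1006]
orientation: [0.0, 0.999, -0.049, 0.0]
wrist_force: [-0.4, -0.2, 0.2]
finger_gap: 0.0857
pos [ 0.48   -0.2262  0.1006] yaw -0.0985 shares [ 0.011 -0.122  4.427] turn -0.004 F [-0.4  -0.18  0.23] gap 0.0857 t 4.6
```

View pics/a1.png

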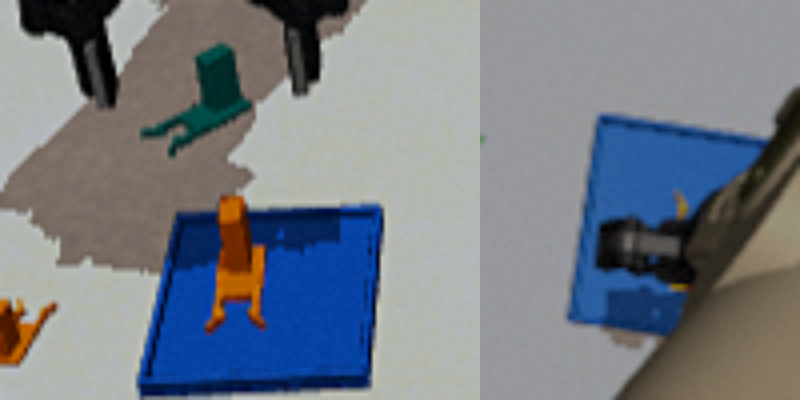

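```bash
python3 -m pendant '[[[0,-0.1,0.9],0,-1],[[0,0,0.9],0,-1],[[0,0,0.9],0,-1],[[0,0,0.9],0,-1],[[0,0,0.6],0,-1],[[0,0,0.2],0,-1],[[0,0,0],0,-1]]' 40;python3 -m pendant '[[[0,0,0],0,0.5],[[0,0,0],0,0.7],[[0,0,0],0,1],[[0,0,0],0,1],[[0,0,0],0,1],[[0,0,0],0,1]]' 40
python3 - <<'E'
from fit import *
go([.4805,-.2238,.012],-.098)
S=env.read_camera("scene")
cv2.imwrite("pics/a2.png",cv2.resize(S["color"][150:250,170:290],(720,600)))
E
```

```text
clock: 5.58
tcp_pos: [0.4801, -0.2244, 0.0126]
orientation: [0.0, 0.999, -0.049, 0.0]
wrist_force: [-0.1, 0.6, 0.4]
finger_gap: 0.0853
clock: 6.32
tcp_pos: [0.4801, -0.2243, 0.0125]
orientation: [0.0, 0.999, -0.049, 0.0]
wrist_force: [-0.3, 0.1, 2.6]
finger_gap: 0.0116
pos [ 0.4801 -0.2243  0.0125] yaw -0.0984 shares [ 0.018 -0.027  0.026] turn -0.004 F [-0.31  0.08  2.6 ] gap 0.0116 t 6.325
```

View pics/a2.png

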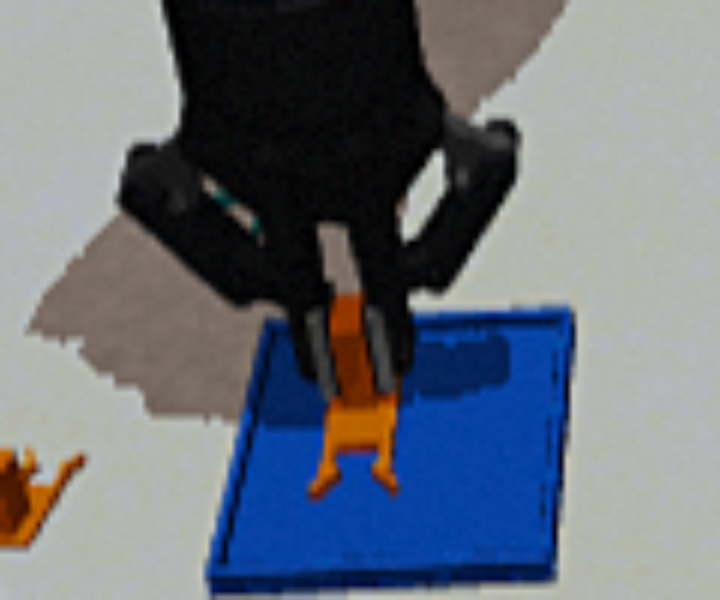

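```bash
python3 -m pendant '[[[0,0,-0.3],0,1],[[0,0,-0.8],0,1],[[0,0,-1],0,1],[[0,0,-1],0,1],[[0,0,-1],0,1],[[0,0,-1],0,1],[[0,0,-1],0,1],[[0,-0.5,-0.3],0,1],[[0,-0.9,0],0,1],[[0,-0.9,0],0,1],[[0,-0.9,0],0,1],[[0,-0.9,0],0,1]]'
python3 -c "
from h import *
go([.429,.2311,.14],-.098); print(env.get_state()['joint_pos'])"
```

```text
clock: 7.88
tcp_pos: [0.4877, -0.1408, 0.1398]
orientation: [-0.0, 0.999, -0.049, -0.0]
wrist_force: [0.3, -0.6, 0.3]
finger_gap: 0.0112
pos [ 0.4877 -0.1408  0.1398] yaw -0.0977 shares [-4.7370e+00 -1.8222e+01  1.0000e-03] turn 0.003 F [ 0.3  -0.61  0.32] gap 0.0112 t 7.875
[-4.39343710e-01  2.32668614e-01 -2.92531241e-01  1.04654151e+00
 -1.22509740e-05  2.79996459e+00]
```

```bash
python3 -m pendant '[[[0,0,0],-0.95,1],[[0,0,0],-0.95,1],[[0,0,0],-0.95,1],[[0,0,0],-0.95,1],[[0,0,0],-0.95,1],[[0,0,0],-0.95,1],[[0,0,0],-0.95,1],[[0,0,0],-0.95,1],[[0,0,0],-0.95,1],[[0,0,0],0,1]]'
python3 -c "
from h import *
go([.4567,.1553,.14],.8)"
```

```text
clock: 9.12
tcp_pos: [0.4879, -0.1418, 0.1401]
orientation: [-0.0, 0.922, 0.388, -0.0]
wrist_force: [-0.3, 0.0, -0.9]
finger_gap: 0.0118
pos [ 0.4879 -0.1418  0.1401] yaw 0.7965 shares [ 9.5270e+00 -1.1502e+01  6.0000e-03] turn -0.034 F [-0.33  0.01 -0.85] gap 0.0118 t 9.125
```

```bash
python3 -m pendant '[[[0.7,-0.85,0],0,1],[[0.7,-0.85,0],0,1],[[0.7,-0.85,0],0,1],[[0.7,-0.85,0],0,1],[[0.7,-0.85,0],0,1],[[0.7,-0.85,0],0,1],[[0.7,-0.85,0],0,1],[[0.7,-0.85,0],0,1]]'
python3 -m pendant '[[[0.7,-0.85,0],0,1],[[0.7,-0.85,0],0,1],[[0.7,-0.85,0],0,1],[[0.7,-0.85,0],0,1],[[0.7,-0.85,0],0,1],[[0.4,-0.4,0],0,1],[[0,0,0],0,1],[[0,0,0],0,1]]'
python3 - <<'E'
from fit import *
go([.4567,.1553,.14],.8)
S=env.read_camera("scene");T=env.read_camera("top")
cv2.imwrite("pics/b1.png",np.hstack([cv2.resize(S["color"][130:230,370:490],(480,400)),cv2.resize(T["color"][165:265,175:255],(320,400))]))
E
```

```text
clock: 10.12
tcp_pos: [0.4687, 0.0337, 0.1402]
orientation: [0.0, 0.922, 0.387, -0.0]
wrist_force: [0.4, -0.5, -0.2]
finger_gap: 0.0114
clock: 11.12
tcp_pos: [0.457, 0.153, 0.1402]
orientation: [0.0, 0.922, 0.388, -0.0]
wrist_force: [0.6, -0.6, -0.6]
finger_gap: 0.0113
pos [0.457  0.153  0.1402] yaw 0.7962 shares [ 0.074 -0.091  0.01 ] turn -0.036 F [ 0.62 -0.57 -0.61] gap 0.0113 t 11.125
```

View pics/b1.png

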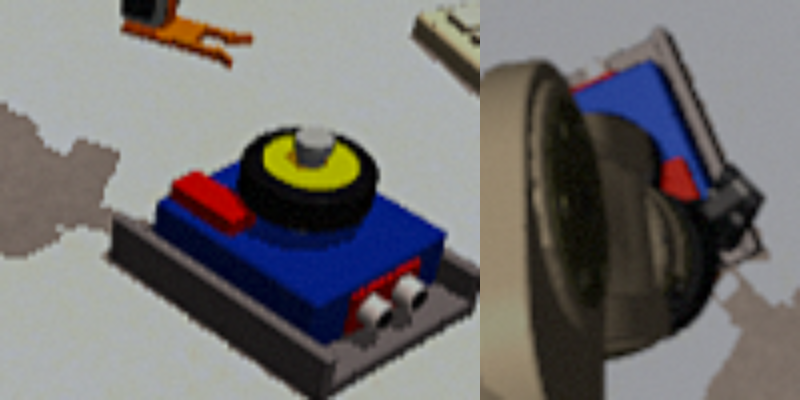

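```bash
python3 -m pendant '[[[0,-0.09,0.6],0,1],[[0,0,0.6],0,1],[[0,0,0.6],0,1],[[0.4,0,0],0,1],[[0.4,0,0],0,1],[[0.4,0,0],0,1],[[0,0,0],0,1],[[0,0,0],0,1]]'
python3 - <<'E'
from fit import *
np.set_printoptions(precision=4,suppress=True)
go([.4567,.1553,.1035],.8)
S=env.read_camera("scene")
cv2.imwrite("pics/b2.png",cv2.resize(S["color"][130:220,385:485],(720,600),interpolation=2))
s=env.get_state();M=R();o=s["tcp_pos"]+.033*M[:,0];z=o[2]-.0085
yaw=np.arctan2(M[1,0],M[0,0]);print("pred origin",o,yaw,"underside",z)
p=pix(S,[*o[:2],z]);print("pix",p)
win=(130,190,385,450);M0=omask(S,win)
h=cv2.cvtColor(S["color"],cv2.COLOR_BGR2HSV)
# drop fin (occluded): compare only plate/jaws, fin excluded
import fit
fit.prisms_=fit.prisms
L=fit.prisms();fit.prisms=lambda:[L[i] for i in(0,2,3,4,5)]
print(M0.sum())
f=lambda v:((rclip(S,v*[.01,.01,.1],z,win)-M0)**2).sum()
v0=np.r_[o[:2]*100,yaw*10]
r=minimize(f,v0,method="Nelder-Mead",options=dict(initial_simplex=v0+np.array([[0,0,0],[.5,0,0],[0,.5,0],[0,0,.5]])));print(r.x*[.01,.01,.1],r.fun,f(v0))
E
```

```text
clock: 12.22
tcp_pos: [0.4724, 0.1719, 0.1043]
orientation: [0.0, 0.922, 0.388, -0.0]
wrist_force: [-0.4, 0.0, -0.4]
finger_gap: 0.0115
pos [0.4724 0.1719 0.1043] yaw 0.7972 shares [-1.142  0.018  0.041] turn -0.027 F [-0.41  0.03 -0.44] gap 0.0115 t 12.225
pred origin [0.4954 0.1954 0.1043] 0.7970890024779114 underside 0.09579599593662388
pix [429.826  159.0754]
222.0
[0.4964 0.2003 0.7394] 128.35249519415612 174.16942714340638
```

View pics/b2.png

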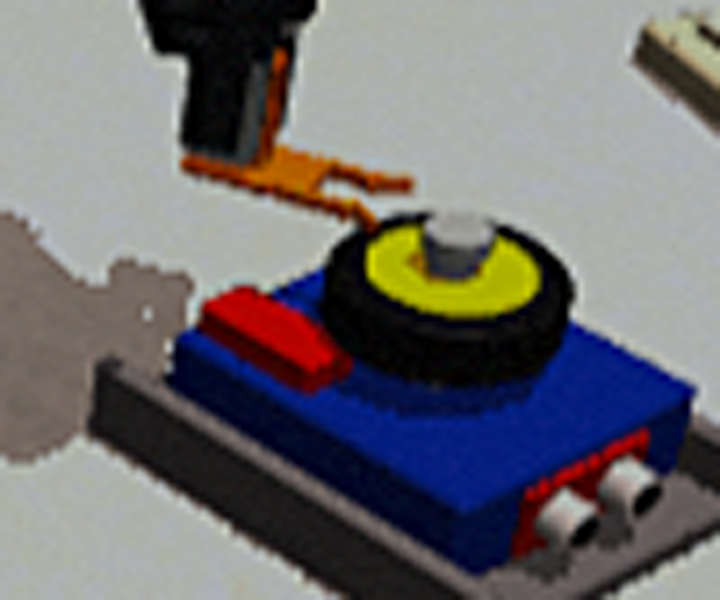

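```bash
cat > ov.py <<'E'
from fit import *
import sys
np.set_printoptions(precision=4,suppress=True)
def overlay(name,ax=(.5215,.222),zf=.083,under=.0085,back=.033,win=(130,220,385,485)):
    S=env.read_camera("scene");r0,r1,c0,c1=win;k=7
    im=cv2.resize(S["color"][r0:r1,c0:c1],None,fx=k,fy=k,interpolation=2)
    s=env.get_state();M=R();o=s["tcp_pos"]+back*M[:,0];z=s["tcp_pos"][2]-under;yaw=np.arctan2(M[1,0],M[0,0])
    def dr(P,col):
        q=np.array([pix(S,p) for p in P]);q=((q-[c0,r0]+.5)*k*16).astype(np.int32)
        cv2.polylines(im,[q.reshape(-1,1,2)],True,col,1,cv2.LINE_AA,4)
    for zz in(0,5):
        dr(tr(np.array([[-45,-12,zz],[-45,12,zz],[-6,12,zz],[6,9.5,zz],[16,15,zz],[16,12.5,zz],[6,5.5,zz],[-7,7,zz],[-7,-7,zz],[6,-5.5,zz],[16,-12.5,zz],[16,-15,zz],[6,-9.5,zz],[-6,-12,zz]],float),*o[:2],yaw,z),(255,0,255))
    th=np.linspace(0,2*np.pi,40,endpoint=False)
    for zz,rr in((0,34),(0,24.6),(7.5,10),(15.5,10)):
        dr(np.c_[ax[0]+rr/1000*np.cos(th),ax[1]+rr/1000*np.sin(th),0*th+zf+zz/1000],(0,255,0))
    cv2.imwrite(name,im)
    d=np.array(ax)-o[:2];print("short along/lateral(mm)",1000*d@M[:2,0],1000*d@M[:2,1],"under",z,"F",s["wrist_force"],"t",s["clock"])
E
python3 -c "
from ov import *
overlay('pics/o1.png')"
```

```text
short along/lateral(mm) 37.40275763310776 0.10495689461316088 under 0.09580090248820658 F [ 0.5789 -0.4045 -0.0014] t 12.325
```

View pics/o1.png

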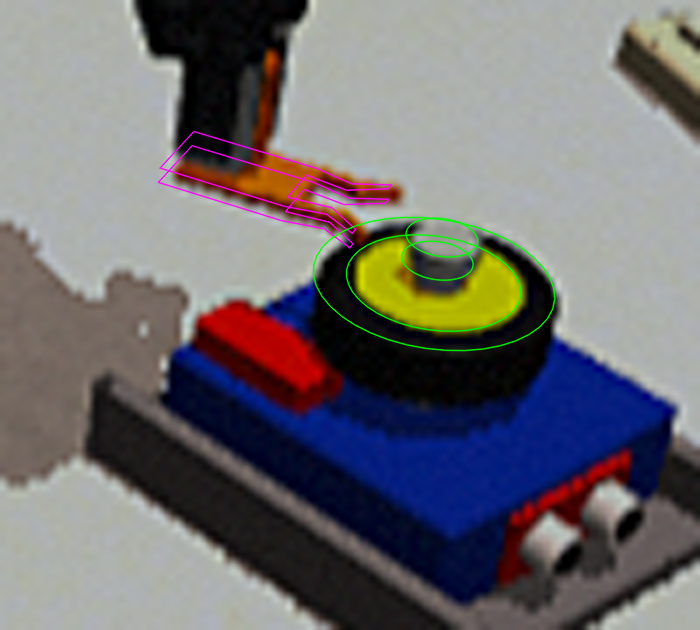

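```bash
python3 -m pendant '[[[0,0,0.15],0,1],[[0,0,0.15],0,1],[[0,0,0],0,1]]'; for i in 1; do python3 -m pendant '[[[0,0,0.05],0,1],[[0,0,0],0,1]]';python3 -m pendant '[[[0,0,0.05],0,1],[[0,0,0],0,1]]'; done; python3 -c "
from h import *;go([0,0,0])"
```

```text
clock: 12.7
tcp_pos: [0.4721, 0.1717, 0.0979]
orientation: [-0.0, 0.922, 0.388, -0.0]
wrist_force: [0.5, -0.4, -0.1]
finger_gap: 0.0111
clock: 12.95
tcp_pos: [0.4724, 0.1718, 0.0972]
orientation: [0.0, 0.922, 0.388, -0.0]
wrist_force: [0.8, 0.6, 0.2]
finger_gap: 0.0114
clock: 13.2
tcp_pos: [0.4724, 0.1718, 0.0962]
orientation: [0.0, 0.922, 0.388, -0.0]
wrist_force: [-0.2, -0.2, -0.2]
finger_gap: 0.0113
pos [0.4724 0.1718 0.0962] yaw 0.797 shares [-22.65  -10.89    4.813] turn None F [-0.21 -0.19 -0.23] gap 0.0113 t 13.2
```

Underside is at about 0.0877 with no contact yet. I'll keep stepping down 1 mm at a time.

```bash
python3 -m pendant '[[[0,0,0.05],0,1],[[0,0,0],0,1]]'|grep -E "pos|force";python3 -m pendant '[[[0,0,0.05],0,1],[[0,0,0],0,1]]'|grep -E "pos|force"; python3 -m pendant '[[[0,0,0.05],0,1],[[0,0,0],0,1]]'|grep -E "pos|force"
```

```text
tcp_pos: [0.4724, 0.1718, 0.0952]
wrist_force: [1.0, -0.3, -0.9]
tcp_pos: [0.4723, 0.1718, 0.0941]
wrist_force: [0.0, 0.2, -1.3]
tcp_pos: [0.4724, 0.1718, 0.0932]
wrist_force: [0.3, -0.0, -0.3]
```

```bash
python3 -m pendant '[[[0,0,0.05],0,1],[[0,0,0],0,1]]'|grep -E "pos|force"
```

```text
tcp_pos: [0.4723, 0.1718, 0.0922]
wrist_force: [0.2, 0.7, -0.5]
```

```bash
python3 -m pendant '[[[0,0,0.05],0,1],[[0,0,0],0,1]]'|grep -E "pos|force"
```

```text
tcp_pos: [0.4724, 0.1718, 0.0912]
wrist_force: [0.5, -0.7, -0.3]
```

```bash
python3 -m pendant '[[[0,0,0.05],0,1],[[0,0,0],0,1]]'|grep -E "pos|force"
```

```text
tcp_pos: [0.4723, 0.1718, 0.0902]
wrist_force: [0.4, 0.2, -0.0]
```

```bash
python3 -c "
from ov import *
overlay('pics/o2.png',zf=.081)"; python3 -m pendant '[[[0,0,0.04],0,1],[[0,0,0],0,1]]'|grep -E "pos|force"
```

```text
short along/lateral(mm) 37.24297035519204 0.04554279672266443 under 0.08170651728859243 F [-0.0428 -0.0231 -0.6248] t 14.75
tcp_pos: [0.4725, 0.1718, 0.0896]
wrist_force: [0.2, -0.5, 0.1]
```

View pics/o2.png

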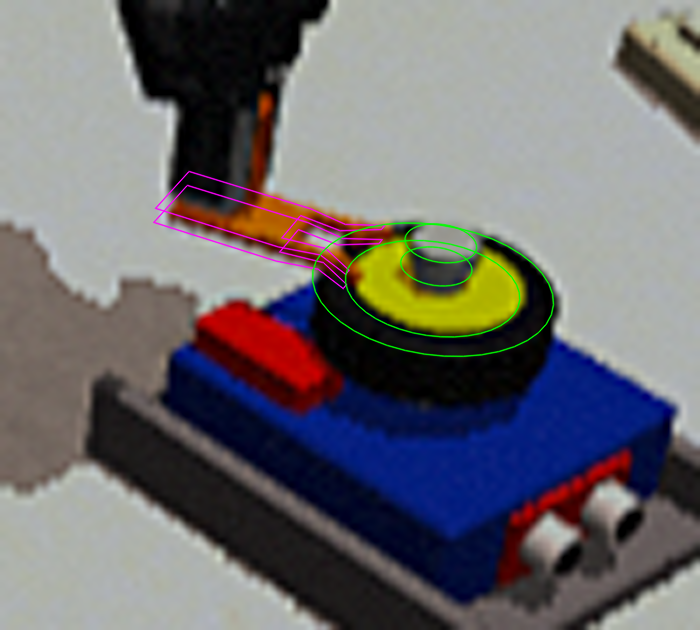

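```bash
python3 -m pendant '[[[0,0,0.03],0,1],[[0,0,0],0,1]]'|grep -E "pos|force"
```

```text
tcp_pos: [0.4725, 0.1718, 0.0894]
wrist_force: [-2.5, -1.0, 5.2]
```

```bash
python3 -m pendant '[[[0,0,0.03],0,1],[[0,0,0],0,1]]'|grep -E "pos|force"
```

```text
tcp_pos: [0.4725, 0.1717, 0.0892]
wrist_force: [-3.0, -2.5, 8.0]
```

```bash
python3 -m pendant '[[[0,0,0.03],0,1],[[0,0,0],0,1]]'|grep -E "pos|force"
```

```text
tcp_pos: [0.4726, 0.1717, 0.0891]
wrist_force: [-5.2, -2.5, 10.9]
```

```bash
python3 -m pendant '[[[0,0,-0.08],0,1],[[0,0,-0.075],0,1],[[0,0,0],0,1],[[0,0,0],0,1]]'|grep -E "pos|force"
python3 - <<'E'
from ov import *
import fit
S=env.read_camera("scene")
s=env.get_state();M=R();o=s["tcp_pos"]+.033*M[:,0];z=s["tcp_pos"][2]-.0085;yaw=np.arctan2(M[1,0],M[0,0])
print(s["tcp_pos"],s["wrist_force"])
L=fit.prisms();fit.prisms=lambda:[L[i] for i in(0,2,3,4,5)]
# axle: yellow + grey disc, scene only, z known
win=(150,195,420,475);r0,r1,c0,c1=win
h=cv2.cvtColor(S["color"][r0:r1,c0:c1],cv2.COLOR_BGR2HSV)
Y=((h[...,0]>24)&(h[...,0]<35)&(h[...,1]>120)&(h[...,2]>70)).astype(float)
th=np.linspace(0,2*np.pi,60,endpoint=False)
C=lambda x,y,z,r:np.c_[x+r*np.cos(th),y+r*np.sin(th),0*th+z]
def f(v,zf):
    x,y,r=v/100;im=np.zeros(((r1-r0)*SS,(c1-c0)*SS),np.uint8);off=np.array([c0,r0])
    poly(S,C(x,y,zf,r),im,255,off)
    poly(S,np.r_[C(x,y,zf,.007),C(x,y,zf+.0075,.007)],im,0,off)
    poly(S,np.r_[C(x,y,zf+.0075,.01),C(x,y,zf+.0155,.01)],im,0,off)
    m=cv2.resize(im,(c1-c0,r1-r0),interpolation=cv2.INTER_AREA)/255.
    return ((m-Y)[8:]**2).sum()
for zf in(.079,.081,.083):
    v0=np.array([52.1,22.2,2.4]);r=minimize(f,v0,args=(zf,),method="Nelder-Mead",options=dict(initial_simplex=v0+np.vstack([np.zeros(3),np.diag([.5,.5,.2])])))
    print("axle zf",zf,r.x/100,r.fun)
# clip
win=(140,185,395,450);M0=omask(S,win)
h=cv2.cvtColor(S["color"][140:185,395:450],cv2.COLOR_BGR2HSV);M0=((h[...,0]>4)&(h[...,0]<22)&(h[...,1]>110)).astype(float)
wt=np.ones_like(M0);
for free in(0,1):
  g=lambda v:(((rclip(S,np.r_[v[:2]/100,v[2]/10 if free else yaw],z,win)-M0)*W)**2).sum()
  # ignore fin/gripper: columns left of hidden plate part
  W=wt.copy();W[:, :27]=0
  v0=np.r_[o[:2]*100,yaw*10][:2+free]
  r=minimize(g,v0,method="Nelder-Mead",options=dict(initial_simplex=v0+np.vstack([np.zeros(2+free),.5*np.eye(2+free)])))
  print("clip pred",o[:2],yaw,"fit",r.x/100,r.fun)
cv2.imwrite("pics/m.png",np.hstack([cv2.resize(M0*255,(385,315),interpolation=0),cv2.resize(Y*255,(385,315),interpolation=0)]))
overlay('pics/o3.png',zf=.081)
E
```

```text
tcp_pos: [0.4723, 0.1718, 0.0905]
wrist_force: [0.1, 0.1, -0.5]
[0.4723 0.1718 0.0905] [ 0.0728 -0.5473 -0.9869]
axle zf 0.079 [0.5172 0.2266 0.0244] 18.028635140330643
axle zf 0.081 [0.52   0.225  0.0243] 18.37510188389081
axle zf 0.083 [0.5225 0.2237 0.0243] 18.46515955401769
clip pred [0.4954 0.1954] 0.7969688272992778 fit [0.4959 0.199 ] 61.576885813148785
clip pred [0.4954 0.1954] 0.7969688272992778 fit [0.4961 0.1989 0.0811] 61.440030757401004
short along/lateral(mm) 37.28234921584235 0.07656916082946286 under 0.08200372608166503 F [-0.6057 -0.1216 -0.2799] t 16.35[ WARN:0@2.651] global loadsave.cpp:1063 imwrite_ Unsupported depth image for selected encoder is fallbacked to CV_8U.
```

View pics/o3.png

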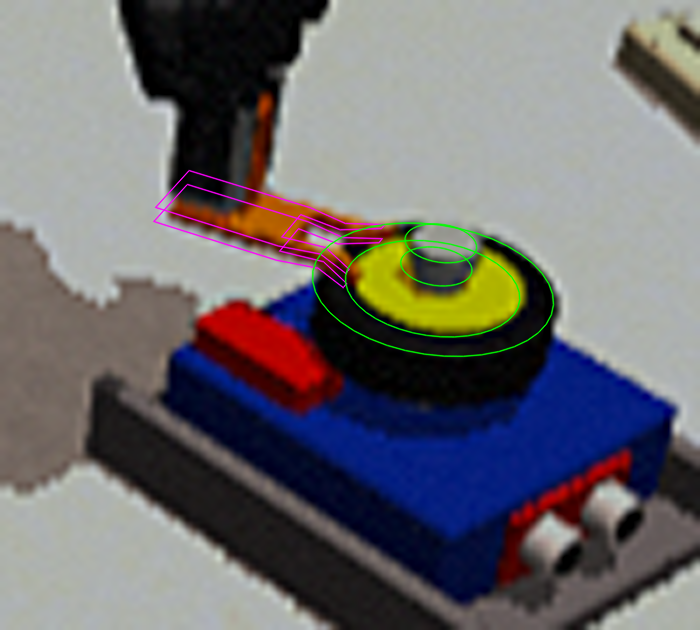

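View pics/m.png

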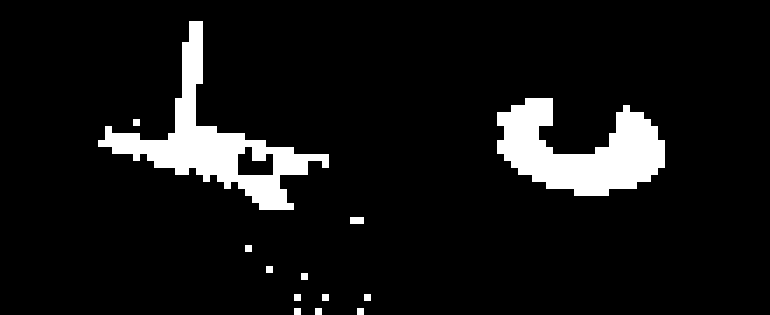

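```bash
python3 -m pendant '[[[0.3,-0.03,-0.015],0,1],[[0.3,0,0],0,1],[[0.3,0,0],0,1],[[0,0,0],0,1]]'|grep -E "pos|force"
python3 -c "
from ov import *
overlay('pics/o4.png',ax=(.5213,.2232),zf=.081)"
```

```text
tcp_pos: [0.485, 0.1855, 0.091]
wrist_force: [0.3, 0.4, 0.1]
short along/lateral(mm) 19.669391335802132 -0.30183171259227315 under 0.08245764222934956 F [ 0.1522 -0.6935 -0.151 ] t 16.9
```

View pics/o4.png

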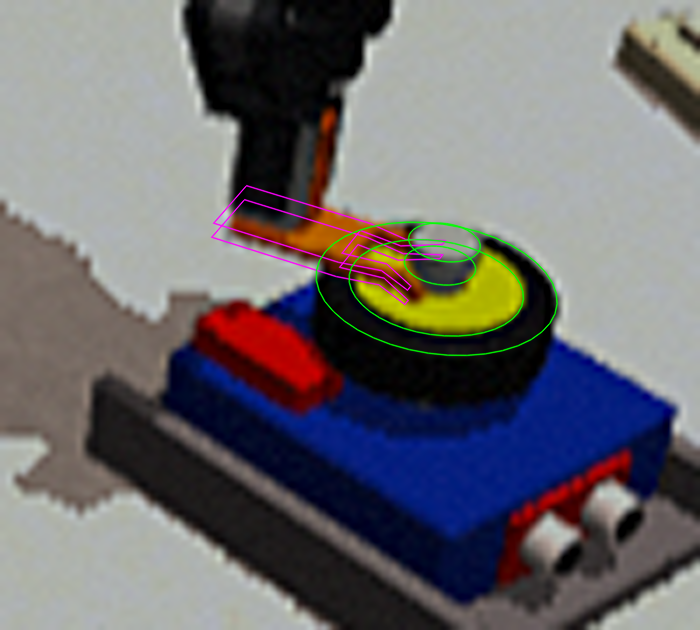

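The jaws are level with the groove and straddling the shaft (o4: near tip about (415,293), far jaw hidden behind the disc), and nothing touches yet. I'll press on in small steps.

```bash
python3 -m pendant '[[[0.15,0,0],0,1],[[0.1,0,0],0,1],[[0,0,0],0,1]]'|grep -E "pos|force"
```

```text
tcp_pos: [0.4882, 0.1887, 0.0911]
wrist_force: [-0.0, -0.5, -0.7]
```

```bash
python3 -m pendant '[[[0.1,0,0],0,1],[[0,0,0],0,1]]'|grep -E "pos|force"
```

```text
tcp_pos: [0.4889, 0.1898, 0.0908]
wrist_force: [-0.4, 0.0, -0.4]
```

```bash
python3 -m pendant '[[[0.1,0,0],0,1],[[0,0,0],0,1]]'|grep -E "pos|force"
```

```text
tcp_pos: [0.4899, 0.191, 0.0905]
wrist_force: [-2.8, -3.5, -2.7]
```

```bash
python3 -m pendant '[[[0.1,0,0],0,1],[[0,0,0],0,1]]'|grep -E "pos|force"; python3 -c "
from ov import *
overlay('pics/o5.png',ax=(.5213,.2232),zf=.081)"
```

```text
tcp_pos: [0.4914, 0.1925, 0.0905]
wrist_force: [-2.4, -4.6, -2.6]
short along/lateral(mm) 9.76957022059314 -0.04940748860276772 under 0.08200162937003941 F [-3.5576 -3.7347 -1.898 ] t 18.075
```

View pics/o5.png

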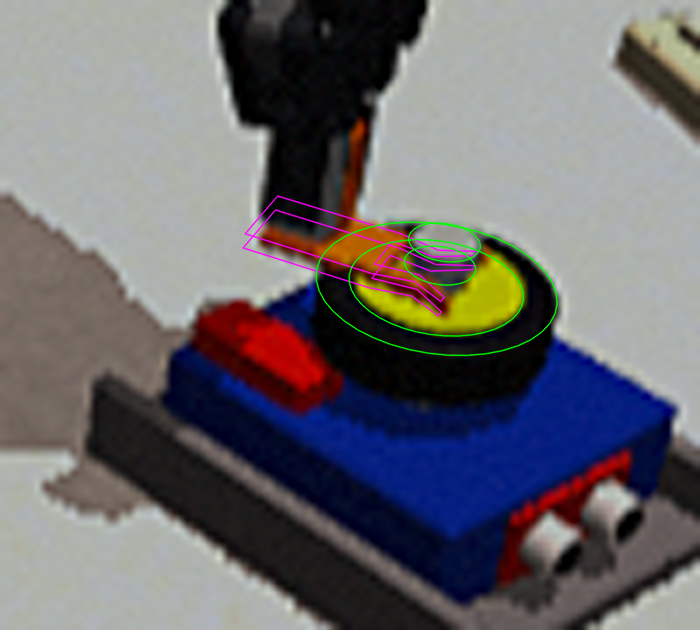

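```bash
python3 -m pendant '[[[0.1,0,0],0,1],[[0,0,0],0,1]]'|grep -E "pos|force"
```

```text
tcp_pos: [0.4945, 0.1951, 0.0914]
wrist_force: [-1.5, -0.5, -1.4]
```

```bash
python3 -m pendant '[[[0.1,0,0],0,1],[[0,0,0],0,1]]'|grep -E "pos|force"
```

```text
tcp_pos: [0.4963, 0.1966, 0.0916]
wrist_force: [1.4, 1.8, 0.3]
```

```bash
python3 -m pendant '[[[0.1,0,0],0,1],[[0,0,0],0,1]]'|grep -E "pos|force"
```

```text
tcp_pos: [0.4964, 0.1969, 0.0912]
wrist_force: [-1.6, -2.0, 1.6]
```

```bash
python3 -m pendant '[[[0.1,0,0],0,1],[[0,0,0],0,1]]'|grep -E "pos|force"
```

```text
tcp_pos: [0.4965, 0.1972, 0.0909]
wrist_force: [-5.4, -6.1, 4.4]
```

```bash
python3 -m pendant '[[[0.05,0,0],0,1],[[0,0,0],0,1]]'|grep -E "pos|force"; python3 -c "
from ov import *
overlay('pics/o6.png',ax=(.5213,.2232),zf=.081)"
```

```text
tcp_pos: [0.4966, 0.1973, 0.0909]
wrist_force: [-5.9, -8.0, 6.3]
short along/lateral(mm) 2.764761250378533 -0.46650446457040673 under 0.08242519843324358 F [-5.6672 -7.7431  6.6564] t 19.375
```

View pics/o6.png

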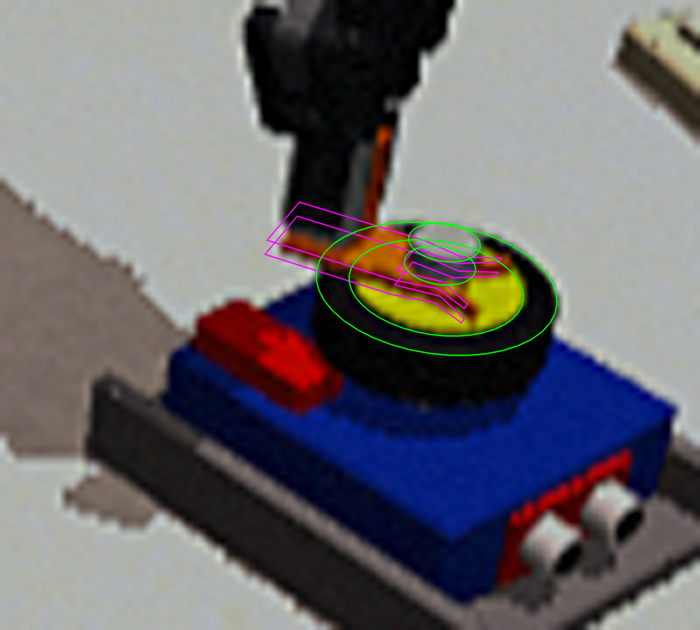

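```bash
python3 -m pendant '[[[0.05,0,0],0,1],[[0,0,0],0,1],[[0,0,0],0,1]]'|grep -E "pos|force"
```

```text
tcp_pos: [0.4965, 0.1975, 0.0905]
wrist_force: [-7.1, -9.3, 5.5]
```

```bash
python3 -m pendant '[[[-0.1,0,0],0,1],[[-0.1,0,-0.02],0,1],[[0,0,0],0,1]]'|grep -E "pos|force"
```

```text
tcp_pos: [0.4963, 0.1972, 0.0913]
wrist_force: [-2.9, -1.5, -1.9]
```

```bash
python3 -m pendant '[[[-0.04,0,0],0,1],[[0,0,0],0,0.6],[[0,0,0],0,0.4],[[0,0,0],0,0.2],[[0,0,0],0,0.2]]'|grep -E "pos|force|gap"; python3 -c "
from ov import *
overlay('pics/o7.png',ax=(.5213,.2232),zf=.081)"
```

```text
tcp_pos: [0.4961, 0.1968, 0.0915]
wrist_force: [-0.3, 0.5, -0.0]
finger_gap: 0.0341
short along/lateral(mm) 3.622106116038714 -0.3889746703582846 under 0.08302490838892865 F [-0.5686  0.3343  0.2776] t 20.8
```

View pics/o7.png

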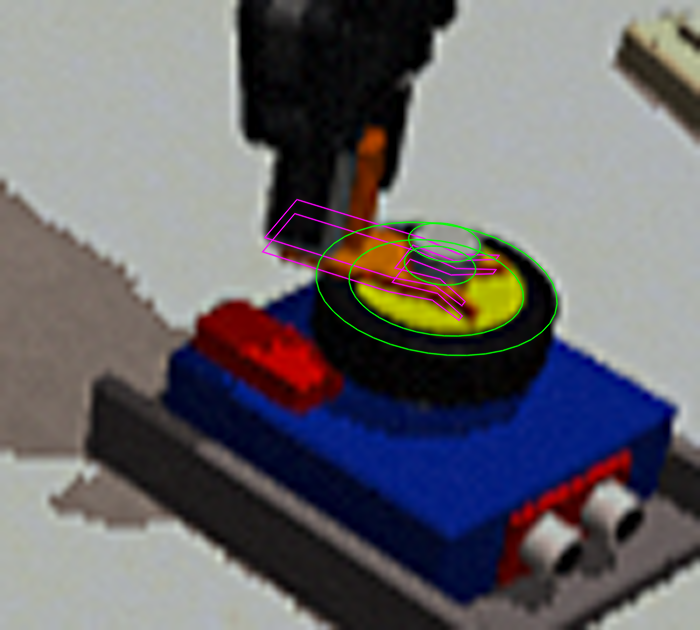

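```bash
python3 -m pendant '[[[0,0,-0.3],0,0],[[0,0,-0.8],0,-0.3],[[0,0,-1],0,-0.3],[[0,0,-1],0,-0.3],[[0,0,-1],0,-0.3],[[-0.3,0.6,-1],0,-0.3],[[-0.4,0.9,0],0,-0.3],[[-0.4,0.9,0],0,-0.3],[[-0.4,0.9,0],0,-0.3],[[-0.4,0.9,0],0,-0.3],[[-0.4,0.9,0],0,-0.3],[[-0.4,0.9,0],0,-0.3]]'|grep -E "pos|force|gap"; python3 -m pendant '[[[-0.4,0.9,0],0,-0.3],[[-0.4,0.9,0],0,-0.3],[[-0.4,0.9,0],0,-0.3],[[-0.4,0.9,0],0,-0.3],[[-0.4,0.9,0],0,-0.3],[[0,0,0],0,-0.3],[[0,0,0],0,-0.3]]'|grep -E "pos|force|gap"
python3 - <<'E'
from fit import *
np.set_printoptions(precision=4,suppress=True)
S=env.read_camera("scene");T=env.read_camera("top")
cv2.imwrite("pics/c1.png",np.hstack([cv2.resize(S["color"][130:210,400:480],(400,400),interpolation=2),cv2.resize(T["color"][170:250,165:245],(400,400),interpolation=2)]))
cv2.imwrite("pics/c2.png",T["color"])
E
```

```text
tcp_pos: [0.5444, 0.0728, 0.1932]
wrist_force: [-0.1, 0.5, 0.3]
finger_gap: 0.0551
tcp_pos: [0.5802, -0.0172, 0.1933]
wrist_force: [0.2, 0.2, -0.3]
finger_gap: 0.0557
```

View pics/c1.png

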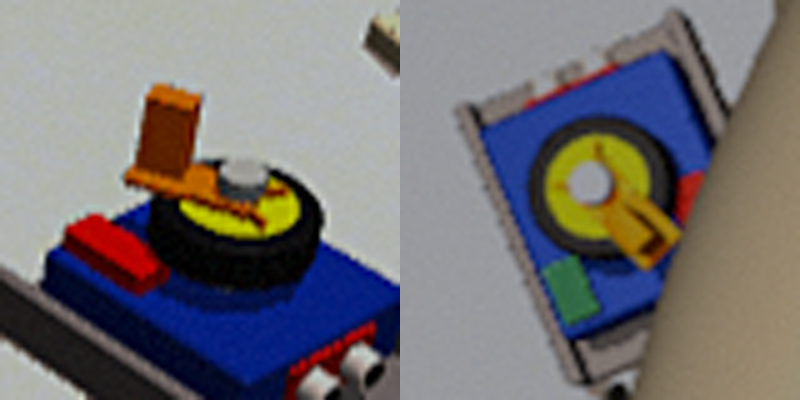

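View pics/c2.png

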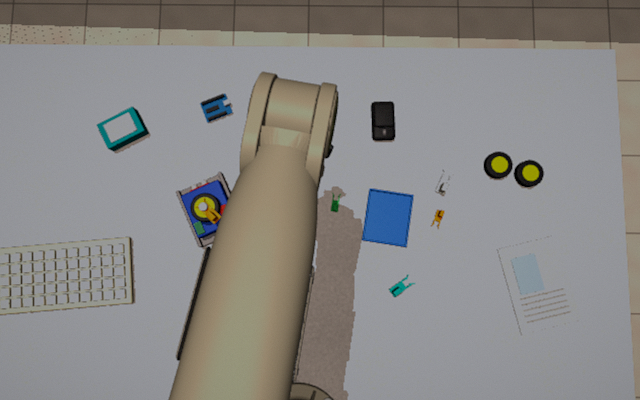

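Run:
```python
from fit import *
np.set_printoptions(precision=4,suppress=True)
S=env.read_camera("scene");T=env.read_camera("top")
th=np.linspace(0,2*np.pi,60,endpoint=False)
C=lambda x,y,z,r:np.c_[x+r*np.cos(th),y+r*np.sin(th),0*th+z]
zf=.081
for n,I,w in(("S",S,(140,195,420,475)),("T",T,(180,235,180,227))):
    r0,r1,c0,c1=w;off=np.array([c0,r0]);h=cv2.cvtColor(I["color"][r0:r1,c0:c1],cv2.COLOR_BGR2HSV)
    m=((h[...,0]>4)&(h[...,0]<23)&(h[...,1]>110)&(h[...,2]>70)).astype(float)
    W=np.ones_like(m)
    if n=="T":W[:15]=.3
    def f(v,full=0):
        x,y,a=v*[.01,.01,.1];im=np.zeros(((r1-r0)*SS,(c1-c0)*SS),np.uint8)
        for P in prisms(): poly(I,tr(P,x,y,a,zf+.0003),im,255,off)
        poly(I,np.r_[C(ax[0],ax[1],zf+.0075,.01),C(ax[0],ax[1],zf+.0155,.01)],im,0,off)
        return ((cv2.resize(im,(c1-c0,r1-r0),interpolation=cv2.INTER_AREA)/255.-m)**2*W).sum()
    # disc location: grey blob in this view
    g=((h[...,1]<60)&(h[...,2]>95)).astype(np.uint8)
    k,lab,st,ce=cv2.connectedComponentsWithStats(g)
    g0=pix(I,[.521,.2228,zf+.0135])-off
    j=min((i for i in range(1,k) if st[i,4]>15),key=lambda i:np.linalg.norm(ce[i]-g0))
    ax=onz(I,ce[j]+off,zf+(.0135 if n=="S" else .0155));print(n,"disc",ce[j]+off,st[j],"axle",ax[:2])
    v0=np.r_[ax[:2]*100,8.]
    r=minimize(f,v0,method="Nelder-Mead",options=dict(initial_simplex=v0+np.vstack([np.zeros(3),np.diag([.5,.5,1])])))
    o=r.x*[.01,.01,.1];d=ax[:2]-o[:2];u=np.array([np.cos(o[2]),np.sin(o[2])])
    print("clip",o,"fun",r.fun,"short mm",1000*d@u,"lat",1000*(d[1]*u[0]-d[0]*u[1]))
for nm in("breadboard","mouse","screwdriver"):
    print(nm,[(np.round(d["location"]).tolist(),round(d["p"],2)) for d in env.boxes_of("scene",nm)[:2]])
go([0,0,0])
```

```text
S disc [450.9122 154.809 ] [   0    0   55   44 1424] axle [0.4878 0.2449]
clip [0.52   0.2248 0.8188] fun 72.08682814302192 short mm -7.4137161330400705 lat 37.2271402593969
T disc [202.6964 206.3036] [19 22  9  9 56] axle [0.5211 0.221 ]
clip [0.5213 0.2211 0.8049] fun 83.55777008842753 short mm -0.20838973673817143 lat 0.08887234019752001
breadboard [([368.0, 292.0], 0.67), ([433.0, 160.0], 0.3)]
mouse [([251.0, 321.0], 0.59), ([337.0, 196.0], 0.28)]
screwdriver [([336.0, 197.0], 0.68)]
pos [ 0.5803 -0.0168  0.1936] yaw 0.7977 shares [-19.662 -21.357   9.676] turn None F [-0.13 -1.01 -0.28] gap 0.0557 t 23.525
```

```bash
python3 -c "
from workcell import env
print(env.hand_in())"
```

```text
the job is handed in; nothing more can be done
None
```

The orange clip from the blue tray is pressed into the axle groove and released, and the job is handed in at about 23.5 s of the 61 s allowed.

- **Height:** I found the wheel face by touch at about z = 0.081 m (up to 11 N of contact). I then raised the clip about 1 mm above it.
- **Push:** I pushed at 46° from the world x axis. My readings peaked at about 5 N, which is below the stated 8–13 N; I read the force only after each 2 mm step, so the peak probably fell between readings. The push then dropped away at the snap. After that the clip met a hard stop, with about 12 N and no further movement.
- **Release:** I took the load off before opening the gripper. The wrist force read about zero when the fingers opened, and the arm is now well clear.

**Last checks:**
- **Clip on the axle:** The top-view fit puts the clip's origin 0.2 mm from the axle's axis. In the final scene-view fit the axle was picked up wrongly (the whole background was taken for the end disc), so that reading is invalid. The scene clip fit agrees within 1 mm with the axle I had found in that view earlier.
- **Other objects:** The breadboard, mouse and screwdriver were found in the scene view within about 3 pixels of where they started. In the last top view the arm hid the breadboard and screwdriver, so only the mouse shows there, unmoved.

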